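Seat the bench stone in its holder

ROBOT

A 7-joint arm with a two-finger parallel gripper is mounted at the origin on the work surface. World frame = base frame: x ahead of the robot, y to its left, z up, the work surface at z = 0. Lengths are in m, angles in rad, forces in N, time in s.
With the tool pointing down it reaches from about 0.35 to 0.9 m from the base axis. Payload 8.1 kg.
Tool frame: the origin (TCP) lies where the fingers leave the gripper's body, on its centre line; the fingertips stand 66 mm ahead of it and the grasp point (between the pads) lies 47 mm ahead of it (arm.tip_reach is the distance from the TCP to the fingertips, in m); z points along the fingers, y is the direction in which the jaws open and shut (so a half turn about z gives the same grasp; the last joint's range is limited). The gripper opens to 92 mm and grips with 3 to 60 N. Pads are 19 mm wide; open, the fingers measure 130 mm over their backs; the gripper's body (75 mm by 190 mm) begins 47 mm behind the grasp point.
Start: joints at [1.023, 0.434, 0.025, 1.573, -0.012, 1.134, -0.075], TCP at [0.269, -0.564, 0.292] pointing down, gripper open.
Joint ranges: [-2.62, 2.62], [-0.44, 2.09], [-1.27, 1.32], [0.08, 2.57], [-1.32, 4.46], [0.12, 2], [-2.74, 2.74]. Speed limits (rad/s): [2.22, 2.22, 3.01, 3.01, 3.14, 3.14, 3.14].

INTERFACE

Orientations are given as a rotation vector (axis times angle).
In Python, from cell import arm gives the robot as it stands.
- The arm moves only by the tool carry_out, never from a script. Its argument "plan" is a list of rows, each a list of 5 numbers: the shift along the world's x, y, z in cm, then the turn about the world's z in rad, then the finger opening in cm, from 0 to 9.18. In form: [[tx, ty, tz, spin, fingers], ...]. A call has 1 to 20 rows; each row is the pose to reach, as a shift and turn from the pose measured when the call began; what a row does not reach only later rows make up. A row lasts 1/10 s, in which the tool goes at most 50 mm and 8.59 degrees, less where a joint would pass 70% of its speed; a pose out of reach is approached as far as the arm can. A call with a gripper value outside its range is refused whole. The fingers move at their own pace and stop on an object; "squeeze" is the grip in N (left out, the last holds). Time passes only in rows, so rows that repeat a pose let the fingers close. It gives the time, the measured TCP pose, the force and the opening at its end, in the units of the state.
- arm.observe(): the state, without advancing time (a new reading comes with each control period).
- arm.get_image(name): name is "scene" or "top" or "wrist"; returns (picture, depth): 384x512x3 uint8, red, green, blue; 384x512 float32, m along the optical axis (not along the pixel's ray), 0 where there is no reading.
- arm.get_calibration(name): a dict with "intrinsics" (3x3 intrinsics, pixels), "rvec" (rotation vector, rad) and "tvec" (3), from world to camera coordinates, as OpenCV has them; the wrist camera has in their place "tool_from_camera" (4x4, takes a point from camera to tool coordinates, whose origin is the TCP and whose axes are the flange's). Camera axes: x right, y down, z forward; pixel columns grow to the right and rows downward; lengths in m; the calibration is good to about 2 mm. A picture is of the moment at which its call begins: read the wrist's pose just before it. get_calibration takes no time and is no camera call.
- arm.sign_off(): hands the job in, once; it reports no verdict.
The state is a dict: "clock": time; "joints": joint angles; "dq": joint speeds; "joint_efforts": joint torques, N m; "position": TCP position; "ee_rot": TCP orientation; "force": force on the tool from outside, world axes, zero at the start; "ft_torque": the same for the moment, N m; "width": opening from 0.0 (shut) to 1.0 (fully open).
Only numpy, scipy, OpenCV 4.12 (cv2) and the standard library are available. Lean on these libraries where they do the work, as an engineer would, in place of code of your own. Each camera call takes 0.05 s, during which the arm holds its last target. There are 200 camera calls.

TASK

The sharpening stone, wanted for dressing screwdriver tips, has been left lying across the top of its blue holder. Push it round until it drops into the pocket and lies flat on the pocket floor, then slide the grey jaw up so that the stone is held snugly between the jaw and the fixed end stop, and let go. Leave the bowl, glass cube, tweezers and screwdriver where they are.

Things in the scene. Friction and masses are not known exactly. Their poses are not given: they have to be found in the camera images.
- holder: Blue plastic bench-stone holder, fixed to the desk: an open-topped tray 297 long, 100 wide, 22 mm high. Origin on the desk under the middle of the place where the stone belongs; x along its length towards the sliding jaw, y across, z up; it reaches from x = -125 to +172 mm. Side rims, end stop and jaw block are all 22 mm high; each side rim has a 44 mm gap (thumb notch) about x = 0.
- pocket (a point): Middle of the stone's place on the pocket floor: 10 mm above the holder's origin, same axes. A seated stone's origin lies here. Upright pocket side walls at y = +-39 mm; the end stop's upright face at x = -100 mm. From 5 mm above the floor up to the rims (12 mm above it) side walls and end stop flare outward by 5 mm (lead-in bevel, 88 mm wide at the rim). A seated stone stands 10 mm proud of the rims.
- stone: Sharpening stone (dark grey below, pale above): a plain loose block 200 x 75 x 22 mm, about 0.65 kg, too wide for many grippers. Origin at the centre of its underside, x along its length, z up. At first it lies level across the rims (underside 22 mm, top 44 mm above the desk), turned 28 to 90 degrees from the holder either way and up to 20 mm off the middle. It slides when pushed with 3 to 6 N.
- jaw (a joint): The holder's grey sliding jaw at its +x end. Value: how far it is pushed in along the holder's -x (0 = fully back, at most 0.052 m). Its clamping face is at holder x = 140 mm minus this value, so it touches a stone lying against the end stop at 0.040. About 3 N of friction; it stays where left, and pushes a seated stone along before it. At first between 0 and 0.010.
- jaw_push (a point): Middle of the outer, upright face of the jaw's thumb ridge, where it is pushed: 32 mm above the desk, 30 mm beyond the clamping face. The ridge is 60 mm wide, 12 mm thick and stands from 22 to 42 mm above the desk.
- bowl: White ceramic bowl, 124 mm across, 50 mm high; origin at the centre of its underside. A bystander.
- glass_cube: Clear glass cube, 60 mm; origin at the centre of its underside. A bystander.
- tweezers: Steel tweezers lying on the desk, 145 mm long, 8 mm high; origin about mid-length, underside. A bystander.
- screwdriver: Screwdriver with a black handle lying on the desk, 170 mm long, 26 mm thick; origin at mid-length, underside. A bystander.
There are look-alikes about, which are no part of the job. Of the things that look like the stone, the largest one is meant.

How it is judged:
By the outcome, as a careful person would: the job done as asked, in the order asked, and still so for the second after the job is handed in, with the robot touching nothing.
It also fails if it takes over 72 s, if anything falls off the work surface, if the arm or the gripper's body presses on something with over 40 N, if the wrist force passes 120 N, or if a joint passes its speed limit or range.

## Working session

There is one attempt and no reset: what is moved stays moved. The work goes in short steps, Python scripts to look and compute and a tool call to move; the robot and the scene stay as the last step left them, time stands still between calls to the robot, and variables do not carry over. Pictures are saved under pics/ and viewed, about 8 in all and at most 12, crops included, and the job is handed in when it is done.

Besides the shell and the picture viewer there is one more tool, called after "Emit:" as name([rows], argument=value, ...), one row to a line, values as JSON. carry_out: Moves the arm, as the interface text tells. Its arguments: {"type":"object","properties":{"plan":{"type":"array"},"squeeze":{"type":"number"}},"required":["plan"]}

```bash
ls; mkdir -p pics; python3 - <<'E'
from cell import arm
import cv2,numpy as np
print(arm.observe())
for n in ("top","scene"):
    p,d=arm.get_image(n); cv2.imwrite(f"pics/{n}0.png",p[:,:,::-1]); np.savez(f"{n}0.npz",p=p,d=d)
    print(arm.get_calibration(n))
E
```

```text
pics
{'clock': 0.0, 'joints': array([ 1.02340913,  0.43524744,  0.02498106,  1.57411296, -0.01158536,
        1.1340039 , -0.07508183]), 'dq': array([-1.31155190e-03,  5.03293165e-04, -6.27053802e-04, -9.72544705e-04,
       -2.86356270e-04,  1.31267420e-03,  1.89501117e-05]), 'joint_efforts': array([-5.26819258e-04, -6.67839718e+01,  9.85357203e-01, -3.14469016e+01,
       -6.04146277e-02,  4.29401058e-02,  1.48829627e-04]), 'position': array([ 0.26868435, -0.56383609,  0.29142366]), 'ee_rot': array([-3.06273615e+00, -6.92503758e-01,  8.11948320e-04]), 'force': array([-0.6690822 ,  0.76321957,  1.0788992 ]), 'ft_torque': array([ 0.00550822, -0.01379142,  0.0325133 ]), 'width': 1.0043297137534748}
{'intrinsics': array([[492.51847927,   0.        , 253.90009255],
       [  0.        , 492.51847927, 195.24168975],
       [  0.        ,   0.        ,   1.        ]]), 'rvec': array([ 2.13559235, -2.12308462,  0.19627411]), 'tvec': array([0.01246778, 0.58097746, 1.61105206])}
{'intrinsics': array([[424.35553289,   0.        , 251.43382379],
       [  0.        , 424.35553289, 194.76450438],
       [  0.        ,   0.        ,   1.        ]]), 'rvec': array([ 1.375469  ,  2.33598586, -0.75430231]), 'tvec': array([ 0.28222703, -0.37432856,  1.45444149])}
```

View pics/top0.png

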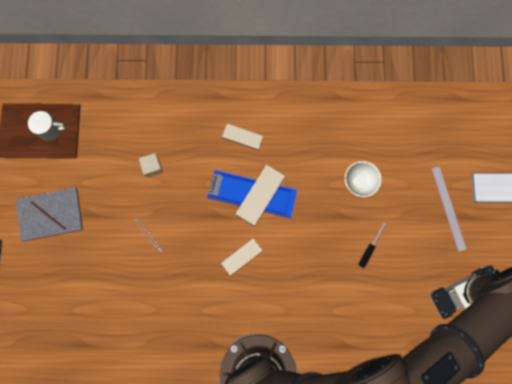

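View pics/scene0.png

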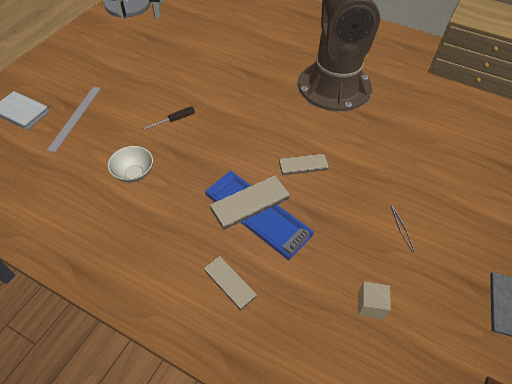

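The top view shows the blue holder from (210,190) to (296,205), with its grey jaw at the left end at (215,183). The stone lies across it, centred near (260,195). There are smaller look-alikes at (242,136) and (241,257). The scene view agrees with this. Next I'll measure.

```bash
cat > h.py <<'E'
import cv2,numpy as np
from scipy.spatial.transform import Rotation as R
from cell import arm
def cam(name,state=None):
    c=arm.get_calibration(name);K=c["intrinsics"]
    if name=="wrist":
        T=np.eye(4);T[:3,:3]=R.from_rotvec(state["ee_rot"]).as_matrix();T[:3,3]=state["position"]
        T=T@c["tool_from_camera"];return K,T[:3,:3],T[:3,3]
    r=R.from_rotvec(c["rvec"]).as_matrix();return K,r.T,-r.T@c["tvec"]
def plane(C,px,z):
    K,r,o=C;px=np.atleast_2d(px).astype(float)
    d=np.c_[px,np.ones(len(px))]@np.linalg.inv(K).T@r.T
    return o+d*((z-o[2])/d[:,2])[:,None]
def blue(p):
    h=cv2.cvtColor(p,cv2.COLOR_RGB2HSV);return cv2.inRange(h,(105,140,60),(130,255,255))
def pale(p):
    h=cv2.cvtColor(p,cv2.COLOR_RGB2HSV);return cv2.inRange(h,(10,15,130),(35,95,255))
def rect(C,mask,z,pt=None):
    "oriented rect (m) of largest contour, or of all points if pt='all'"
    cs,_=cv2.findContours(mask,cv2.RETR_EXTERNAL,cv2.CHAIN_APPROX_NONE)
    cs=[c for c in cs if len(c)>25]
    c=np.vstack(cs) if pt=='all' else max(cs,key=cv2.contourArea)
    P=plane(C,c[:,0],z)[:,:2]
    (x,y),(w,h),a=cv2.minAreaRect((P*1000).astype(np.float32))
    if w<h:w,h,a=h,w,a+90
    return np.round([x,y,w,h,(a+90)%180-90],1)
E
python3 - <<'E'
from h import *
p=np.load("top0.npz")["p"];d=np.load("top0.npz")["d"];C=cam("top")
print("cam",C[2]);b=blue(p)
print("holder",rect(C,b,.022,'all'))
print("stone",rect(C,pale(p),.044))
print("pale px rgb",p[195,260],p[136,242],p[257,241])
for q in [(260,195),(280,199),(215,185),(242,136)]:
    print(q,d[q[1],q[0]],plane(C,q,.03).round(3))
print(arm.get_calibration("wrist"))
E
```

```text
cam [0.28380354 0.02210549 1.68882974]
holder [593.2  22.1 291.3  97.5  76.4]
stone [585.8  -4.3 202.6  78.5 -31.1]
pale px rgb [217 204 181] [215 202 179] [221 208 186]
(260, 195) 1.6724261 [[ 0.586 -0.005  0.03 ]]
(280, 199) 1.7003808 [[ 0.572 -0.074  0.03 ]]
(215, 185) 1.7072126 [[0.62 0.15 0.03]]
(242, 136) 1.7419297 [[0.795 0.059 0.03 ]]
{'intrinsics': array([[336.21191068,   0.        , 261.27522521],
       [  0.        , 336.21191068, 195.65016212],
       [  0.        ,   0.        ,   1.        ]]), 'tool_from_camera': array([[-1.01546695e-03, -9.65758434e-01, -2.59440969e-01,
         7.03766026e-02],
       [ 9.99999469e-01, -1.02601302e-03, -9.47640443e-05,
        -1.03034023e-04],
       [-1.74670638e-04, -2.59440927e-01,  9.65758963e-01,
        -9.17784754e-02],
       [ 0.00000000e+00,  0.00000000e+00,  0.00000000e+00,
         1.00000000e+00]])}
```

Emit:
carry_out([
  [31.7,56.0,3,2.15,9.1],
  [31.7,56.0,3,2.15,9.1],
  [31.7,56.0,3,2.15,9.1],
  [31.7,56.0,3,2.15,9.1],
  [31.7,56.0,3,2.15,9.1],
  [31.7,56.0,3,2.15,9.1],
  [31.7,56.0,3,2.15,9.1],
  [31.7,56.0,3,2.15,9.1],
  [31.7,56.0,3,2.15,9.1],
  [31.7,56.0,3,2.15,9.1],
  [31.7,56.0,3,2.15,9.1],
  [31.7,56.0,3,2.15,9.1],
  [31.7,56.0,3,2.15,9.1],
  [31.7,56.0,3,2.15,9.1],
  [31.7,56.0,3,2.15,9.1],
  [31.7,56.0,3,2.15,9.1],
  [31.7,56.0,3,2.15,9.1],
  [31.7,56.0,3,2.15,9.1],
  [31.7,56.0,3,2.15,9.1],
  [31.7,56.0,3,2.15,9.1],
])

```text
clock: 2.1
position: [0.5857, -0.0041, 0.3216]
ee_rot: [-0.85, -3.024, 0.002]
force: [0.5, 0.0, 0.3]
width: 0.991
```

```bash
cat > look.py <<'E'
import sys
from h import *
s=arm.observe();p,d=arm.get_image("wrist");C=cam("wrist",s)
m=R.from_rotvec(s["ee_rot"]).as_matrix()
print("t",s["clock"],"pos",(s["position"]*1000).round(1),"yaxis",np.degrees(np.arctan2(m[1,1],m[0,1])).round(2),"tilt",m[2].round(4),"F",s["force"].round(1),"w",s["width"],"j",s["joints"].round(2))
print("holder",rect(C,blue(p),.022,'all'))
print("stone",rect(C,pale(p),float(sys.argv[2])))
cv2.imwrite(f"pics/{sys.argv[1]}.png",p[:,:,::-1]);np.savez("w.npz",p=p,d=d)
E
python3 look.py w1 .044
```

```text
t 2.1 pos [585.7  -4.1 321.6] yaxis 58.62 tilt [-4.0e-04 -1.5e-03 -1.0e+00] F [0.5 0.  0.3] w 0.9909819887191269 j [ 0.36  0.42 -0.63  1.59  0.26  1.21  0.7 ]
holder [595.1  22.5 295.2  99.5  76.4]
stone [586.3  -5.1 197.4  74.8 -31.3]
```

View pics/w1.png

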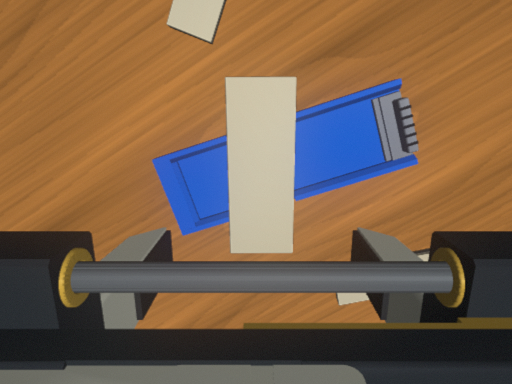

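Emit:
carry_out([
  [0,-0.1,-5,0,9.1],
  [0,-0.1,-10,0,9.1],
  [0,-0.1,-15,0,9.1],
  [0,-0.1,-19,0,9.1],
  [0,-0.1,-21,0,9.1],
  [0,-0.1,-22,0,9.1],
  [0,-0.1,-22.5,0,9.1],
  [0,-0.1,-22.8,0,9.1],
  [0,-0.1,-22.8,0,9.1],
  [0,-0.1,-22.8,0,9.1],
])

```text
clock: 3.15
position: [0.5863, -0.005, 0.0947]
ee_rot: [0.849, 3.023, -0.002]
force: [-0.9, -0.2, 0.0]
width: 0.992
```

Emit:
carry_out([
  [0,0,0,0,8.2],
  [0,0,0,0,7.8],
  [0,0,0,0,7.4],
  [0,0,0,0,7.2],
  [0,0,0,0,7.2],
  [0,0,0,0,7.2],
  [0,0,0,0,7.2],
], squeeze=10)

```text
clock: 3.85
position: [0.5862, -0.0055, 0.095]
ee_rot: [0.849, 3.023, -0.003]
force: [-2.3, -2.1, 5.6]
width: 0.818
```

Emit:
carry_out([
  [0.0,0.1,0,-0.08,7.2],
  [0.1,0.2,0,-0.16,7.2],
  [0.1,0.3,0,-0.24,7.2],
  [0.2,0.4,0,-0.32,7.2],
  [0.2,0.5,0,-0.4,7.2],
  [0.3,0.6,0,-0.48,7.2],
  [0.3,0.7,0,-0.56,7.2],
  [0.3,0.8,0,-0.64,7.2],
  [0.4,0.9,0,-0.72,7.2],
  [0.4,1.0,0,-0.8,7.2],
  [0.4,1.1,0,-0.88,7.2],
  [0.5,1.2,0,-0.96,7.2],
  [0.5,1.3,0,-1.04,7.2],
  [0.5,1.3,0,-1.12,7.2],
  [0.5,1.3,0,-1.19,7.2],
  [0.5,1.3,0,-1.24,7.2],
  [0.5,1.3,0,-1.262,7.2],
  [0.5,1.3,0,-1.262,7.2],
  [0.5,1.3,0,-1.262,7.2],
])

```text
clock: 5.75
position: [0.5909, 0.0075, 0.0946]
ee_rot: [-2.469, -1.942, 0.005]
force: [-0.3, 0.0, -5.8]
width: 0.816
```

```bash
python3 look.py w2 .044
```

```text
t 5.75 pos [590.9   7.5  94.6] yaxis -13.63 tilt [-0.0024 -0.0022 -1.    ] F [-0.3  0.  -5.8] w 0.8164476362762432 j [ 0.03  0.62 -0.19  1.84  0.17  0.71 -0.5 ]
holder [599.   37.8 166.4  99.7  76.4]
stone [592.9  58.8  98.9  93.8  76.5]
```

View pics/w2.png

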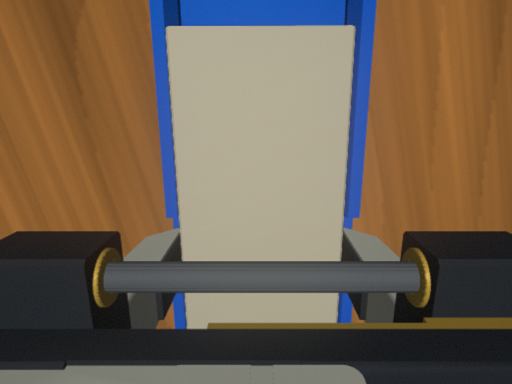

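Emit:
carry_out([
  [0,0,-0.2,0,7.2],
  [0,0,-0.4,0,7.2],
  [0,0,-0.6,0,7.2],
  [0,0,-0.8,0,7.2],
  [0,0,-0.8,0,7.2],
])

```text
clock: 6.3
position: [0.5908, 0.0074, 0.0863]
ee_rot: [-2.469, -1.942, 0.006]
force: [-0.1, -0.1, -6.5]
width: 0.812
```

Emit:
carry_out([
  [0,0,-0.2,0,7.2],
  [0,0,-0.3,0,7.2],
  [0,0,-0.3,0,9.1],
  [0,0,-0.3,0,9.1],
  [0,0,-0.3,0,9.1],
  [0,0,-0.3,0,9.1],
  [0,0,2,0,9.1],
  [0,0,6,0,9.1],
  [0,0,11,0,9.1],
  [0,0,16,0,9.1],
  [0,0,20,0,9.1],
  [0,-4,23,0,9.1],
  [0,-4,23,0,9.1],
  [0,-4,23,0,9.1],
])

```text
clock: 7.7
position: [0.591, -0.0339, 0.3173]
ee_rot: [2.471, 1.938, -0.004]
force: [-0.4, -0.2, -0.1]
width: 0.989
```

```bash
python3 look.py w3 .032; python3 - <<'E'
from h import *
s=arm.observe();C=cam("wrist",s);f=np.load("w.npz");p,d=f["p"],f["d"]
m=cv2.erode(pale(p),np.ones((7,7)));n,l,st,_=cv2.connectedComponentsWithStats(m)
k=1+np.argmax(st[1:,4]);v,u=np.where((l==k)&(d>0));K,r,o=C
P=o+(np.c_[u,v,np.ones(len(u))]@np.linalg.inv(K).T*d[v,u][:,None])@r.T
a=np.radians(76.4);X=(P[:,:2]-[.5896,-.0003])@[np.cos(a),np.sin(a)];Y=(P[:,:2]-[.5896,-.0003])@[-np.sin(a),np.cos(a)]
c,*_=np.linalg.lstsq(np.c_[X,Y,np.ones(len(X))],P[:,2],rcond=None)
print("top z",c[2],"slopes",c[:2],"x",X.min(),X.max(),"y",Y.min(),Y.max())
E
```

```text
t 7.7 pos [591.  -33.9 317.3] yaxis -13.79 tilt [-2.5e-03 -5.0e-04 -1.0e+00] F [-0.4 -0.2 -0.1] w 0.9890980638641644 j [ 0.12  0.38 -0.21  1.61  0.09  1.17 -0.35]
holder [591.9   8.5 265.8  99.   76.3]
stone [591.2   8.  197.6  73.9  76.7]
top z 0.030184874246741603 slopes [0.00037171 0.00204942] x -0.08609183491041385 0.10577784089779627 y -0.032167474128212775 0.03579334857181218
```

View pics/w3.png

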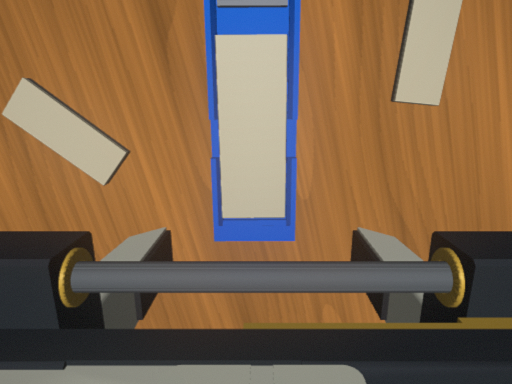

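The stone is in the pocket, flat and square: its top is at about 31 mm and its centre at holder x≈+8. Next, I'll close the fingers and come down behind the jaw ridge.

Emit:
carry_out([
  [1,5,0,0,6],
  [2,10,0,0,4],
  [3,15,0,0,2],
  [4,20,0,0,0],
  [4.5,22.3,0,0,0],
  [4.5,22.3,-5,0,0],
  [4.5,22.3,-10,0,0],
  [4.5,22.3,-15,0,0],
  [4.5,22.3,-19,0,0],
  [4.5,22.3,-21,0,0],
  [4.5,22.3,-22,0,0],
  [4.5,22.3,-22.4,0,0],
  [4.5,22.3,-22.4,0,0],
  [4.5,22.3,-22.4,0,0],
], squeeze=10)

```text
clock: 9.15
position: [0.6362, 0.1909, 0.0936]
ee_rot: [-2.47, -1.941, 0.002]
force: [0.3, -0.5, -0.4]
width: 0.008
```

```bash
python3 - <<'E'
from h import *
s=arm.observe();p,d=arm.get_image("scene");cv2.imwrite("pics/s2.png",cv2.resize(p[100:300,150:400],None,fx=3,fy=3)[:,:,::-1]);print(s["position"],s["force"],s["width"])
E
```

```text
[0.63622832 0.19085743 0.09355638] [ 0.33405491 -0.51318656 -0.40914035] 0.00840847261322193
```

View pics/s2.png

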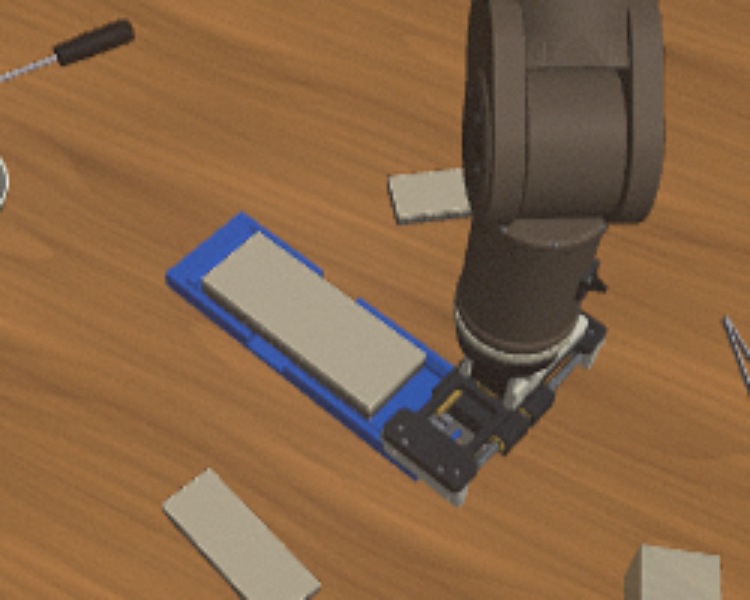

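The crop shows the stone seated in the tray and the gripper just beyond the jaw end at (440,430). Now I'll push.

Emit:
carry_out([
  [-0.14,-0.58,0,0,0],
  [-0.28,-1.17,0,0,0],
  [-0.42,-1.75,0,0,0],
  [-0.52,-2.14,0,0,0],
  [-0.61,-2.53,0,0,0],
  [-0.71,-2.92,0,0,0],
  [-0.8,-3.3,0,0,0],
  [-0.9,-3.7,0,0,0],
  [-0.99,-4.08,0,0,0],
  [-1.06,-4.37,0,0,0],
  [-1.06,-4.37,0,0,0],
])

```text
clock: 10.3
position: [0.6254, 0.1461, 0.0935]
ee_rot: [2.471, 1.94, -0.004]
force: [0.2, -0.1, 0.1]
width: 0.001
```

```bash
python3 look.py w4 .032; python3 - <<'E'
from h import *
p,d=arm.get_image("scene");q=cv2.resize(p[180:270,240:330],None,fx=4,fy=4)
w=cv2.imread("pics/w4.png");o=np.zeros((384,890,3),np.uint8);o[:384,:512]=w;o[:360,520:880]=q[:,:,::-1];cv2.imwrite("pics/c4.png",cv2.resize(o,(800,345)))
E
```

```text
t 10.3 pos [625.4 146.1  93.5] yaxis -13.72 tilt [-0.002  -0.0012 -1.    ] F [ 0.2 -0.1  0.1] w 0.0007777306066188582 j [-0.16  0.68 -0.23  1.7   0.2   0.78 -0.73]
holder [627.8 156.6  99.   30.6 -13.8]
stone [565.7  85.6 203.   12.  -13.7]
```

View pics/c4.png

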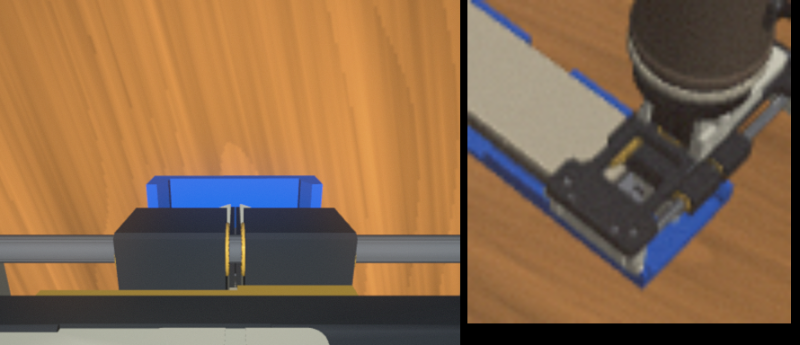

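The jaw has moved, because the floor behind it is now bare. I'll continue slowly.

Emit:
carry_out([
  [-0.05,-0.19,0,0,0],
  [-0.09,-0.39,0,0,0],
  [-0.14,-0.58,0,0,0],
  [-0.19,-0.78,0,0,0],
  [-0.21,-0.87,0,0,0],
])

```text
clock: 10.9
position: [0.623, 0.1388, 0.0932]
ee_rot: [-2.469, -1.941, 0.003]
force: [2.6, 5.3, -1.1]
width: 0.009
```

Emit:
carry_out([
  [-0.02,-0.1,0,0,0],
  [-0.05,-0.2,0,0,0],
])

```text
clock: 11.1
position: [0.6228, 0.138, 0.0932]
ee_rot: [-2.467, -1.942, -0.0]
force: [2.6, 5.2, -2.7]
width: 0.005
```

Emit:
carry_out([
  [-0.02,-0.1,0,0,0],
  [-0.05,-0.2,0,0,0],
  [-0.05,-0.2,0,0,0],
])

```text
clock: 11.4
position: [0.6225, 0.1369, 0.0932]
ee_rot: [-2.466, -1.942, -0.002]
force: [2.5, 3.8, -2.0]
width: 0.005
```

Emit:
carry_out([
  [-0.02,-0.1,0,0,0],
  [-0.05,-0.2,0,0,0],
  [-0.05,-0.2,0,0,0],
])

```text
clock: 11.7
position: [0.6223, 0.136, 0.0932]
ee_rot: [-2.465, -1.943, -0.005]
force: [3.0, 6.1, -1.8]
width: 0.0
```

Emit:
carry_out([
  [-0.05,-0.2,0,0,0],
  [-0.06,-0.25,0,0,0],
  [-0.06,-0.25,0,0,0],
])

```text
clock: 12.0
position: [0.6221, 0.1357, 0.0933]
ee_rot: [-2.463, -1.944, -0.01]
force: [4.7, 8.2, -4.1]
width: 0.005
```

Emit:
carry_out([
  [-0.05,-0.2,0,0,0],
  [-0.06,-0.25,0,0,0],
  [-0.06,-0.25,0,0,0],
])

```text
clock: 12.3
position: [0.622, 0.1356, 0.0934]
ee_rot: [-2.46, -1.945, -0.015]
force: [4.5, 9.6, -5.7]
width: 0.005
```

Emit:
carry_out([
  [-0.07,-0.3,0,0,0],
  [-0.11,-0.45,0,0,0],
  [-0.14,-0.58,0,0,0],
  [-0.14,-0.58,0,0,0],
])

```text
clock: 12.7
position: [0.6217, 0.135, 0.0936]
ee_rot: [-2.454, -1.947, -0.026]
force: [7.4, 16.9, -9.7]
width: 0.004
```

Emit:
carry_out([
  [0.3,1.0,0,0,0],
  [0.5,2.0,0,0,0],
  [0.5,2.0,3,0,0],
  [0.5,2,7,0,0],
  [0.5,2,12,0,0],
  [0.5,2,16,0,0],
  [0.5,0,20,0,0],
  [-1,-4,23,0,0],
  [-2,-8,26,0,0],
  [-3,-12.5,26,0,0],
  [-3,-15.0,26,0,0],
  [-3,-15.0,26,0,0],
  [-3,-15.0,26,0,0],
])

```text
clock: 14.0
position: [0.5913, -0.0156, 0.3535]
ee_rot: [-2.456, -1.944, -0.025]
force: [0.7, 1.3, 1.0]
width: 0.006
```

```bash
python3 look.py w5 .032; python3 - <<'E'
from h import *
p,d=arm.get_image("top");cv2.imwrite("pics/top5.png",p[:,:,::-1])
q=np.load("top0.npz")["p"];C=cam("top")
df=cv2.absdiff(p,q).max(2)
for n,(u,v,r) in dict(bowl=(363,179,22),scr=(373,245,26),twz=(148,235,20),cube=(150,165,15),b1=(242,136,22),b2=(241,257,22)).items(): print(n,(df[v-r:v+r,u-r:u+r]>40).sum())
f=np.load("w.npz");p,d=f["p"],f["d"];s=arm.observe();K,r,o=C=cam("wrist",s)
m=cv2.erode(pale(p),np.ones((7,7)));n,l,st,_=cv2.connectedComponentsWithStats(m);k=1+np.argmax(st[1:,4]);v,u=np.where((l==k)&(d>0))
P=o+(np.c_[u,v,np.ones(len(u))]@np.linalg.inv(K).T*d[v,u][:,None])@r.T
a=np.radians(76.4);Q=(P[:,:2]-[.5896,-.0003])@np.array([[np.cos(a),-np.sin(a)],[np.sin(a),np.cos(a)]])
print(np.linalg.lstsq(np.c_[Q,np.ones(len(Q))],P[:,2],rcond=None)[0],Q.min(0),Q.max(0))
E
```

```text
t 14.0 pos [591.3 -15.6 353.5] yaxis -13.26 tilt [ 0.0182  0.0024 -0.9998] F [0.7 1.3 1. ] w 0.006082337452230167 j [ 0.12  0.35 -0.25  1.55  0.07  1.24 -0.36]
holder [598.5  34.6 270.8  98.9  76.4]
stone [586.5 -10.3 220.5  73.8  76.4]
bowl 0
scr 0
twz 0
cube 0
b1 619
b2 14
[ 0.0009164  -0.00148147  0.03118124] [-0.09002124 -0.03224092] [0.09832555 0.03433548]
```

View pics/w5.png

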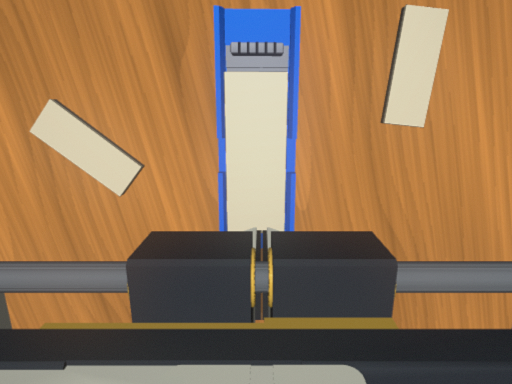

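Emit:
carry_out([
  [-1,-4,0,0,0],
  [-2,-8,0,0,0],
  [-2,-8,0,0,0],
  [-2,-8,0,0,0],
])

```text
clock: 14.5
position: [0.5715, -0.0934, 0.3532]
ee_rot: [-2.452, -1.947, -0.025]
force: [-0.6, 0.6, -0.6]
width: 0.001
```

```bash
python3 look.py w6 .032; python3 - <<'E'
import cv2
p=cv2.imread("pics/w6.png");cv2.imwrite("pics/w6c.png",cv2.resize(p[0:260,150:370],None,fx=2.3,fy=2.3))
E
```

```text
t 14.5 pos [571.5 -93.4 353.2] yaxis -13.1 tilt [ 0.0191  0.0017 -0.9998] F [-0.6  0.6 -0.6] w 0.0010462632215015272 j [ 0.24  0.33 -0.22  1.58  0.06  1.23 -0.21]
holder [586.9 -13.2 221.8  98.7  76.4]
stone [588.5  -2.3 193.6  73.8  76.4]
```

View pics/w6c.png

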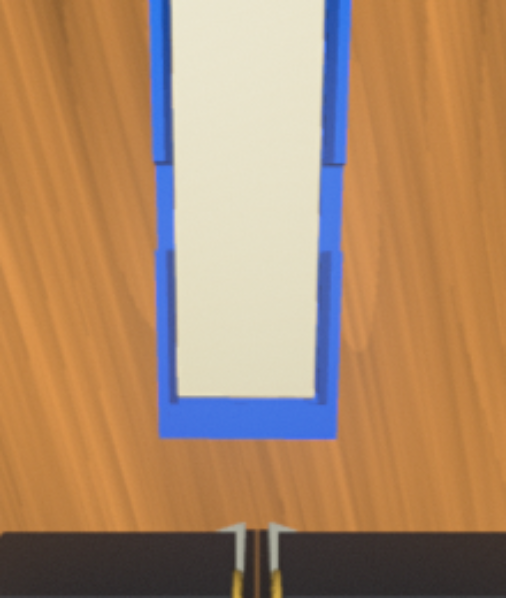

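```bash
python3 -c "
from cell import arm
print(arm.observe()['clock'],arm.sign_off())"
```

```text
the job is handed in; nothing more can be done
14.55 None
```

The stone lies flat in the holder's pocket, held between the grey jaw and the end stop. I handed the job in at 14.55 s, with the arm clear of everything. No verdict is reported.

**How it was done:** I closed the fingers lightly on the stone (10 N) and turned it about 72° until it lined up with the holder. I then lowered it partway through the thumb notches and released it, so the stone was gripped and lowered rather than only pushed. After that I pushed the jaw in with closed fingers until it stalled at about 18 N, then backed off.

**Last checks:**
- **End stop:** the stone's end is 25.1 mm from the outer end of the holder, against 25 mm expected when it touches the stop. It was 33.5 mm before I pushed the jaw.
- **Flatness:** the stone's top measured about 31 mm above the desk, against 32 mm nominal. It is level to within 0.2% and lined up with the holder to the 0.1° the measurement resolves.
- **Jaw:** the picture shows the jaw against the stone with no visible gap.
- **Bystanders:** the bowl, screwdriver, tweezers and the pale cube, which I took to be the glass cube, showed no change in the top view.
- **Look-alikes:** the image area around one smaller look-alike did change. I put this down to the arm covering it, but did not check further.

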